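# Clear a luminaire parts pile into kit nests and check the bracket for rocking

### The job

Take the pile of stripped spotlight parts apart and set each part, the same way up as it lies now, in its own place: the driver box, the heat sink and the bezel ring each down flat in the foam nest cut to its shape, and the cast bracket standing on its foot in the middle of the steel surface plate. Once the bracket stands there and you have let go of it, press down on it with the fingertips to check that it does not rock. Do not drop, tip or knock over any part, and leave the screwdriver and the bottle alone.

Things in the scene. Friction and masses are not known exactly. Their poses are not given: they have to be found in the camera images.
- driver: LED driver: white metal box, grey ends, 150 (x) x 64 (y) x 30 mm high, 0.4 kg, flat on the bench under the pile; heat sink on one end of its top, bracket on the other, either way round. Origin: centre of underside; z up. Grasp across the 64 mm width, fingertips 10 mm or more above its underside to clear the nest's rim
- heatsink: bare aluminium heat sink 60 x 60 mm, 34 mm high, 0.2 kg: 8 mm base, 8 upright fins along its x. Lies fins up on the driver, some 40 mm from the driver's centre along its length, nearly square with it; the bezel ring lies on its fins. Origin: centre of underside; z up. Grasp across x or y (60 mm)
- bezel: black bezel ring, outer diameter 58, hole 42, 16 mm high, 70 g, lying flat about centred on the heat sink. Origin: centre of underside; z along its axis, up. Grasp across the diameter or the 8 mm wall, fingertips 7 mm or more above its underside to clear the nest's rim
- bracket: dark grey cast bracket, 0.26 kg, on the driver 40 mm from its centre. Foot 68 (x) x 46 (y) x 7 mm; at its -x end a lug (x -34 to -6) ends in a round eye, diameter 28, axis y, 22 mm long, centre x -18, y 0, z 48: grasp it along y. Rib from lug to x +10. Press on the toe (x +10 to +34, top z 7) or the eye's top (z 62). Origin: centre of foot's underside; z up
- nest_driver: the driver's place: long rectangular cut-out 168 x 82 mm (x, y), seen from above, in a dark foam block (fixed to the bench) 184 x 98 mm and 10 mm high, blue floor 4 mm above the bench, so the cut-out is 6 mm deep. Origin: centre of the block's underside, on the bench; x along the length; z up
- nest_heatsink: the heat sink's place: square cut-out 78 x 78 mm, seen from above, in a dark foam block (fixed to the bench) 100 x 100 mm and 10 mm high, blue floor 4 mm above the bench, so the cut-out is 6 mm deep. Origin: centre of the block's underside, on the bench; z up
- nest_bezel: the bezel ring's place: round cut-out of diameter 77 mm, seen from above, in a dark foam block (fixed to the bench) 100 x 100 mm and 10 mm high, blue floor 4 mm above the bench, so the cut-out is 6 mm deep. Origin: centre of the block's underside, on the bench; z up
- plate: the bracket's place: bare flat cast-iron surface plate (fixed), bright steel top with dark sides, 110 x 110 mm, top 20 mm above the bench. Origin: centre of its underside, on the bench; z up
- screwdriver: screwdriver with orange handle, 170 mm long, lying on the bench: a bystander, leave it alone. Origin: its middle, on the bench
- bottle: white cleaner bottle with red cap, diameter 60, 150 mm high, standing on the bench: a bystander, leave it alone. Origin: centre of its underside
There are look-alikes about, which are no part of the job. Leave any green or turquoise look-alike of the bracket alone. Leave any turquoise look-alike of the nest_heatsink alone.

How it is judged:
By the outcome, as a careful person would: the job done as asked, in the order asked, and still so for the second after the job is handed in, with the robot touching nothing.
It also fails if it takes over 128 s, if anything falls off the work surface, if the arm or the gripper's body presses on something with over 40 N, if the wrist force passes 120 N, or if a joint passes its speed limit or range.

### The arm

A 7-joint arm with a two-finger parallel gripper is mounted at the origin on the work surface. World frame = base frame: x ahead of the robot, y to its left, z up, the work surface at z = 0. Lengths are in m, angles in rad, forces in N, time in s.
With the tool pointing down it reaches from about 0.4 to 0.85 m from the base axis. Payload 4.5 kg.
Tool frame: the origin (TCP) lies midway between the tips of the shut fingers; the grasp point (between the pads) lies 19 mm behind it; z points along the fingers, x is the direction in which the jaws open and shut, and the axes are right-handed (so a half turn about z gives the same grasp; the last joint's range is limited). The gripper opens to 85 mm and grips with 20 to 120 N. Pads are 22 mm wide; open, the fingers measure 114 mm over their backs; the gripper's body (76 mm by 85 mm) begins 54 mm behind the grasp point. The pads swing forward as they close: fully open they stand 13 mm farther back than shut.
Start: joints at [-1.26, 0.689, -0.195, 1.565, 0.157, 0.902, -0.215], TCP at [0.171, 0.601, 0.231] pointing down, gripper open.
Joint ranges: [-3.01, 3.01], [-0.46, 2.08], [-1.47, 1.51], [0.13, 2.56], [-1, 4.14], [0.04, 2.09], [-2.66, 2.66]. Speed limits (rad/s): [2.57, 2.57, 3.14, 3.14, 3.14, 3.14, 3.14].

### API

Orientations are given as a unit quaternion [x, y, z, w].
In Python, from bench import ctrl, jaws, viewer, order gives the robot as it stands. Calls block until the motion is done:
- ctrl.move_to(position, orientation): joint-space move of the TCP to a pose.
- ctrl.move_straight(position, frame=None, feed=0.15, force_limit=None): straight line of the TCP; frame=None keeps the orientation; feed is the mean speed in m/s. With force_limit (N) it stops when the force on the tool has changed by that much, and returns True; else False.
- ctrl.move_j(angles): joint-space move.
- jaws.set_gripper(opening, effort=None): finger opening in m; effort is the grip in N (None keeps the last); returns when the fingers have stopped.
- ctrl.hold(seconds).
- ctrl.ik(position, orientation): joint angles nearest the present ones, or None.
- viewer.read_camera(name): name is "scene" or "top" or "wrist"; returns the picture (420x560x3 uint8, blue, green, red); there is no depth.
- viewer.camera_info(name): a dict with "mtx" (3x3 intrinsics, pixels), "xyz" and "attitude" of the camera in the world; the wrist camera has in their place "hand_eye" (4x4, takes a point from camera to tool coordinates, whose origin is the TCP and whose axes are the tool frame's). Camera axes: x right, y up, looking along -z (the intrinsics and any distortion apply to the point x, -y, -z); pixel columns grow to the right and rows downward; lengths in m; the calibration is good to about 2 mm. A picture is of the moment at which its call begins: read the wrist's pose just before it. camera_info takes no time and is no camera call.
A pose or a line that the arm cannot do raises ctrl.PlanningError and nothing moves.
- order.sign_off(): hands the job in, once; it reports no verdict.
Readings, each from a call of its own:
- ctrl.get_time(): time.
- ctrl.get_joints(): joint angles.
- ctrl.get_dq(): joint speeds.
- ctrl.get_joint_torque(): joint torques, N m.
- ctrl.get_position(): TCP position.
- ctrl.get_orientation(): TCP orientation.
- ctrl.get_wrist_force(): force on the tool from outside, world axes, zero at the start.
- ctrl.get_torque(): the same for the moment, N m.
- ctrl.get_grip_width(): finger opening in m.
Only numpy, scipy, OpenCV 4.12 (cv2) and the standard library are available. Lean on these libraries where they do the work, as an engineer would, in place of code of your own. Each camera call takes 0.05 s, during which the arm holds its last target. There are 200 camera calls.

## Working session

There is one attempt and no reset: what is moved stays moved. The work goes in short steps, each a Python script; the robot and the scene stay as the last script left them, time stands still between calls to the robot, and variables do not carry over. Pictures are saved under pics/ and viewed, about 12 in all and at most 16, crops included, and the job is handed in when it is done.

```bash
ls; mkdir -p pics; python3 - <<'E'
from bench import ctrl, jaws, viewer, order
import cv2
for n in("scene","top"):
    cv2.imwrite(f"pics/{n}0.png",viewer.read_camera(n)); print(n,viewer.camera_info(n))
print(viewer.camera_info("wrist"))
print(ctrl.get_orientation(),ctrl.get_time(),ctrl.get_wrist_force())
E
```

```text
pics
scene {'mtx': array([[437.97076299,   0.        , 273.1065787 ],
       [  0.        , 437.97076299, 212.19279173],
       [  0.        ,   0.        ,   1.        ]]), 'xyz': array([0.92384543, 0.7241898 , 0.76370222]), 'attitude': array([0.10446026, 0.41857545, 0.87501065, 0.2196338 ])}
top {'mtx': array([[389.58748315,   0.        , 278.75558527],
       [  0.        , 389.58748315, 211.0342586 ],
       [  0.        ,   0.        ,   1.        ]]), 'xyz': array([ 0.29359719, -0.01995393,  1.27672626]), 'attitude': array([-0.06246622,  0.06761389,  0.71162949, -0.69649824])}
{'mtx': array([[308.46002936,   0.        , 276.63899033],
       [  0.        , 308.46002936, 207.50782203],
       [  0.        ,   0.        ,   1.        ]]), 'hand_eye': array([[ 9.99999841e-01, -3.45424180e-04, -4.45396549e-04,
        -5.30234134e-04],
       [-4.64209379e-04, -9.52925785e-01, -3.03203287e-01,
        -7.83771045e-02],
       [-3.19696109e-04,  3.03203446e-01, -9.52925794e-01,
        -1.43167105e-01],
       [ 0.00000000e+00,  0.00000000e+00,  0.00000000e+00,
         1.00000000e+00]])}
[ 7.97855563e-01  6.02848093e-01 -6.20781433e-04  5.41451597e-04] 0.1 [-0.05064006 -0.24668018  0.47867448]
```

View pics/top0.png

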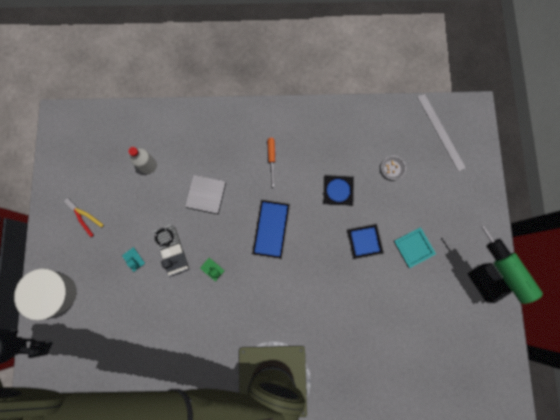

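View pics/scene0.png

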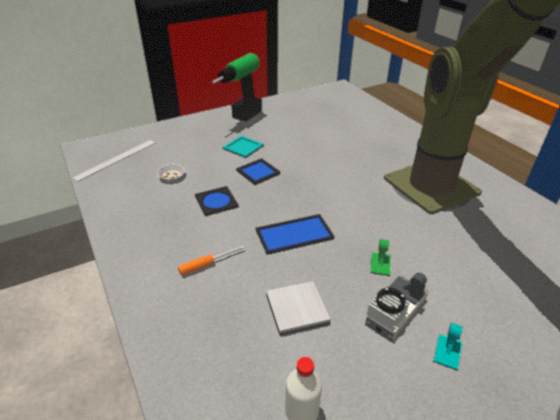

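```bash
cat > h.py <<'E'
from bench import ctrl, jaws, viewer, order
import cv2, numpy as np
from scipy.spatial.transform import Rotation as R
def q(th):  # tool down, jaw axis at angle th in world
    c,s=np.cos(th),np.sin(th)
    return R.from_matrix([[c,s,0],[s,-c,0],[0,0,-1]]).as_quat()
def campose(n):
    i=viewer.camera_info(n)
    if n=="wrist":
        T=np.eye(4);T[:3,:3]=R.from_quat(ctrl.get_orientation()).as_matrix();T[:3,3]=ctrl.get_position()
        M=T@i["hand_eye"]; return i["mtx"],M[:3,:3],M[:3,3]
    return i["mtx"],R.from_quat(i["attitude"]).as_matrix(),np.array(i["xyz"])
def cast(pose,uv,z):
    K,Rm,t=pose; uv=np.atleast_2d(uv).astype(float)
    d=np.linalg.solve(K,np.c_[uv,np.ones(len(uv))].T).T*[1,-1,-1]@Rm.T
    return t+d*((z-t[2])/d[:,2])[:,None]
def proj(pose,P):
    K,Rm,t=pose; p=(np.atleast_2d(P)-t)@Rm*[1,-1,-1]@K.T; return p[:,:2]/p[:,2:]
def blobs(mask,amin):
    cs,_=cv2.findContours(mask.astype(np.uint8),cv2.RETR_EXTERNAL,cv2.CHAIN_APPROX_NONE)
    return [c[:,0] for c in cs if cv2.contourArea(c)>=amin]
def rect(xy): # world xy (m) -> centre, sizes mm, angle of the long side
    (c,(w,h),a)=cv2.minAreaRect((np.asarray(xy)[:,:2]*1000).astype(np.float32))
    if w<h: w,h,a=h,w,a+90
    a=np.radians((a+90)%180-90)
    return np.array(c)/1000,w,h,a
def snap(n,name):
    p=campose(n); im=viewer.read_camera(n); cv2.imwrite(f"pics/{name}.png",im); return p,im
def go(x,y,z,th):
    """move by the wrist angle (th or th+pi) that needs the smallest last-joint excursion"""
    best=None
    for t in (th,th+np.pi):
        j=ctrl.ik([x,y,z],q(t))
        if j is not None:
            c=np.abs(np.array(j)-ctrl.get_joints()).max()
            if best is None or c<best[0]: best=(c,t)
    ctrl.move_to([x,y,z],q(best[1])); return best[1]
E
python3 - <<'E'
from h import *
for n in("top","scene"):
    im=cv2.imread(f"pics/{n}0.png"); p=campose(n)
    hsv=cv2.cvtColor(im,cv2.COLOR_BGR2HSV); H,S,V=cv2.split(hsv)
    print(n)
    for c in blobs((H>105)&(H<125)&(S>150)&(V>80),100):
        w=cast(p,c,.004); 
        if .2<w[:,0].mean()<.9: print(" blue",[np.round(v,4) for v in rect(w)])
    if n=="top":
        for c in blobs((V>125)&(S<30),60):
            w=cast(p,c,.02); print(" bright",[np.round(v,4) for v in rect(w)],c.mean(0))
    else:
        for c in blobs((V>140)&(S<40),500):
            w=cast(p,c,.02); print(" bright",[np.round(v,4) for v in rect(w)],c.mean(0))
p=campose("top"); print(cast(p,[[170,248],[165,237]],.05))
P=cast(p,[[169,250]],.05)[0]
print(go(P[0],P[1],.30,np.pi/2), P)
snap("wrist","w1"); print(ctrl.get_joints(),ctrl.get_time())
E
```

```text
top
 blue [array([ 0.425, -0.312]), np.float64(82.0782), np.float64(80.886), np.float64(0.16)]
 blue [array([ 0.4729, -0.0041]), np.float64(171.0691), np.float64(85.4515), np.float64(-0.1719)]
 blue [array([ 0.5986, -0.2326]), np.float64(76.3097), np.float64(74.0984), np.float64(-0.0447)]
 bright [array([0.0404, 0.8059]), np.float64(36.9103), np.float64(28.2231), np.float64(-1.4027)] [  6.45945946 374.43243243]
 bright [array([ 0.1154, -0.0018]), np.float64(92.5895), np.float64(14.7727), np.float64(1.548)] [272.       342.890625]
 bright [array([0.2796, 0.7274]), np.float64(159.9913), np.float64(158.3353), np.float64(-0.7494)] [ 39.48275862 293.77931034]
 bright [array([0.4043, 0.3191]), np.float64(69.0048), np.float64(31.2366), np.float64(-1.2386)] [170.5        251.03703704]
 bright [array([0.5665, 0.6571]), np.float64(47.0491), np.float64(17.8432), np.float64(0.7994)] [ 69.03571429 203.75      ]
 bright [array([0.597 , 0.2161]), np.float64(121.855), np.float64(116.2864), np.float64(1.34)] [203.79844961 192.27131783]
 bright [array([ 0.665 , -0.4131]), np.float64(59.9915), np.float
[... 1502 characters left out ...]
73]), np.float64(561.8296), np.float64(236.8064), np.float64(1.2556)] [518.50149254 214.48656716]
 bright [array([-0.5023, -0.1275]), np.float64(354.2466), np.float64(215.9034), np.float64(-1.5661)] [513.40229885 126.32183908]
 bright [array([-0.5057, -0.6428]), np.float64(400.0285), np.float64(109.0186), np.float64(0.79)] [412.82978723  76.90425532]
 bright [array([ 0.6429, -1.1562]), np.float64(2870.427), np.float64(2421.0496), np.float64(1.0836)] [235.15722496 215.95114943]
[[0.41110032 0.31286482 0.05      ]
 [0.44620096 0.32964291 0.05      ]]
1.5707963267948966 [0.40488565 0.31581669 0.05      ]
[-0.54283252  0.46586067 -0.32513015  1.80043963  0.18233938  0.90442095
  0.62435528] 1.55
```

View pics/w1.png

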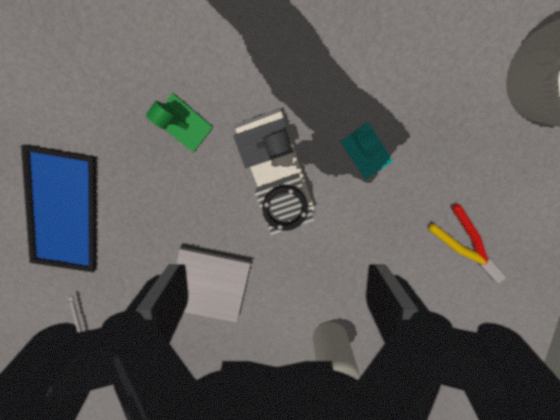

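```bash
python3 - <<'E'
from h import *
p=campose("wrist"); print(cast(p,[[285,207]],.072),cast(p,[[277,140]],.085),cast(p,[[240,130],[285,115],[272,235],[312,225]],.03))
c=cast(p,[[279,175]],.05)[0]; print(c)
print(go(c[0],c[1],.20,1.86))
p,im=snap("wrist","w2")
cv2.imwrite("pics/w2c.png",cv2.resize(im[40:340,130:450],None,fx=2,fy=2,interpolation=cv2.INTER_CUBIC))
E
```

```text
[[0.4428341  0.32800853 0.072     ]] [[0.35873086 0.31761679 0.085     ]] [[0.35118012 0.2695778  0.03      ]
 [0.33231918 0.32792277 0.03      ]
 [0.49860554 0.31095906 0.03      ]
 [0.48301748 0.36823041 0.03      ]]
[0.40638316 0.32043696 0.05      ]
1.86
```

View pics/w2c.png

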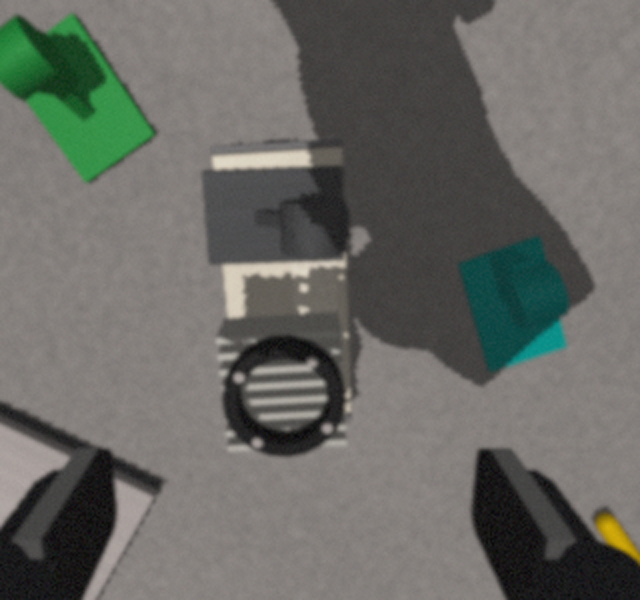

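```bash
python3 - <<'E'
from h import *
p=campose("wrist"); im=cv2.imread("pics/w2.png"); f=lambda *a:np.array(a)/2.+[130,40]
r=cast(p,[f(222,396),f(347,396),f(284,456),f(284,335)],.08); print("ring",r.round(4), np.linalg.norm(r[0]-r[1]))
a=(r[0]+r[1])/2; u=np.array([np.cos(1.86-np.pi/2),np.sin(1.86-np.pi/2),0]) 
print("ring c", r[2]-u*.029, a, "u",u)
V=im.max(2); crop=np.zeros_like(V); crop[195:275,235:310]=1
b=max(blobs((V<60)&(crop>0),200),key=len); w=cast(p,b,.08)[:,:2]
print("enc",cv2.minEnclosingCircle((w*1000).astype(np.float32)))
print("drv end",cast(p,[f(211,152),f(343,146)],.03).round(4))
print("foot",cast(p,[f(203,171),f(210,262),f(346,258)],.037).round(4))
print("fins bottom corners", cast(p,[f(228,448),f(346,442),f(218,340)],.064).round(4))
print("eye", cast(p,[f(312,228)],.092).round(4))
jaws.set_gripper(.058)
ctrl.move_to([.57,.37,.10],q(np.pi)) if ctrl.ik([.57,.37,.1],q(np.pi)) is not None else go(.57,.37,.10,0.)
for wd in (.058,.075):
    jaws.set_gripper(wd)
    ctrl.move_straight([.57,.37,.02])
    print(wd,ctrl.move_straight([.57,.37,-.02],feed=.03,force_limit=4),ctrl.get_position(),ctrl.get_grip_width(),ctrl.get_time())
    ctrl.move_straight([.57,.37,.04])
ctrl.move_straight([.57,.37,.12])
print(ctrl.get_time())
E
```

```text
ring [[0.4504 0.3005 0.08  ]
 [0.4339 0.3561 0.08  ]
 [0.4722 0.3368 0.08  ]
 [0.4137 0.3197 0.08  ]] 0.0580655946710303
ring c [0.44442868 0.32856405 0.08      ] [0.44217368 0.32831138 0.08      ] u [0.95847128 0.28518906 0.        ]
enc ((442.2712097167969, 327.1116638183594), 30.11870002746582)
drv end [[0.3493 0.2632 0.03  ]
 [0.3283 0.3241 0.03  ]]
foot [[0.3585 0.2624 0.037 ]
 [0.4006 0.2765 0.037 ]
 [0.3792 0.3416 0.037 ]]
fins bottom corners [[0.4844 0.3106 0.064 ]
 [0.4643 0.3669 0.064 ]
 [0.43   0.2914 0.064 ]]
eye [[0.3628 0.3169 0.092 ]]
0.058 True [ 0.56986774  0.36988781 -0.00444813] 0.05783388019281427 5.2917
0.075 True [ 0.56987641  0.36982369 -0.00909189] 0.07512284921647433 7.2667
8.4333
```

```bash
cat >> h.py <<'E'
def pick(x,y,z,th,opn,effort,up=.14):
    th=go(x,y,up,th); jaws.set_gripper(opn)
    ctrl.move_straight([x,y,z+.015]); ctrl.move_straight([x,y,z],feed=.05)
    jaws.set_gripper(0.0,effort); w=ctrl.get_grip_width()
    ctrl.move_straight([x,y,z+.02],feed=.06); ctrl.move_straight([x,y,up+.03])
    print("picked width",w,"->",ctrl.get_grip_width(),"F",ctrl.get_wrist_force().round(2) if hasattr(ctrl.get_wrist_force(),'round') else ctrl.get_wrist_force(),"t",ctrl.get_time())
    return th
def place(x,y,z,th,opn,up=.16):
    """z: expected TCP height at contact"""
    go(x,y,up,th); ctrl.move_straight([x,y,z+.012])
    hit=ctrl.move_straight([x,y,z-.004],feed=.03,force_limit=4); zz=ctrl.get_position()[2]
    jaws.set_gripper(opn); ctrl.move_straight([x,y,z+.03],feed=.08); ctrl.move_straight([x,y,up])
    print("placed hit",hit,"z err",zz-z,"t",ctrl.get_time())
E
python3 - <<'E'
from h import *
pick(.4435,.3283,.0685,1.90,.078,30)
snap("wrist","w3")
place(.5978,-.2334,.0085,1.53,.075)
go(.57,-.2334,.25,1.53); snap("wrist","w4"); print(ctrl.get_position(),ctrl.get_orientation(),ctrl.get_time())
E
python3 -c "
import cv2,numpy as np
cv2.imwrite('pics/w34.png',cv2.resize(np.hstack([cv2.imread('pics/w3.png')[:,100:480],cv2.imread('pics/w4.png')[:,100:480]]),None,fx=1.05,fy=1.05))"
```

```text
picked width 0.056095535683362736 -> 0.05586621854035307 F [-0.74 -0.03 -1.89] t 12.2667
placed hit True z err 0.00044603573614224873 t 17.7333
[ 0.56925955 -0.23347104  0.24913909] [ 7.21416249e-01  6.92501074e-01 -5.70998151e-04 -7.30174186e-04] 18.25
```

View pics/w34.png

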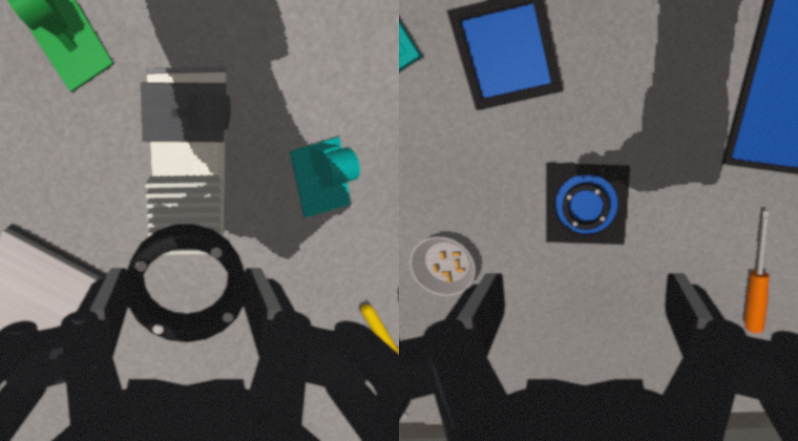

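```bash
python3 - <<'E'
from h import *
p=campose("wrist"); im=cv2.imread("pics/w4.png"); H,S,V=cv2.split(cv2.cvtColor(im,cv2.COLOR_BGR2HSV))
for c in blobs((H>100)&(H<128)&(S>120)&(V>60),300):
    print([np.round(v,4) for v in rect(cast(p,c,.004))])
pick(.4465,.3293,.034,1.914,.08,35)
snap("wrist","w5")
place(.4244,-.3134,.008,1.571+.162,.08)
go(.40,-.3134,.25,1.733); snap("wrist","w6"); print(ctrl.get_time())
a,b=[cv2.imread(f'pics/w{i}.png')[:,100:480] for i in (5,6)]
cv2.imwrite('pics/w56.png',cv2.resize(np.hstack([a,b]),None,fx=1.05,fy=1.05))
E
```

```text
[array([ 0.5966, -0.2323]), np.float64(77.2113), np.float64(75.5311), np.float64(1.5302)]
[array([ 0.4226, -0.3115]), np.float64(80.4092), np.float64(79.9834), np.float64(-1.4049)]
[array([ 0.4706, -0.0035]), np.float64(170.1609), np.float64(83.1661), np.float64(-0.1745)]
picked width 0.059237055039631684 -> 0.058799113989364424 F [ 0.13  0.07 -1.94] t 23.525
placed hit True z err 9.247946035120455e-05 t 29.225
29.7333
```

View pics/w56.png

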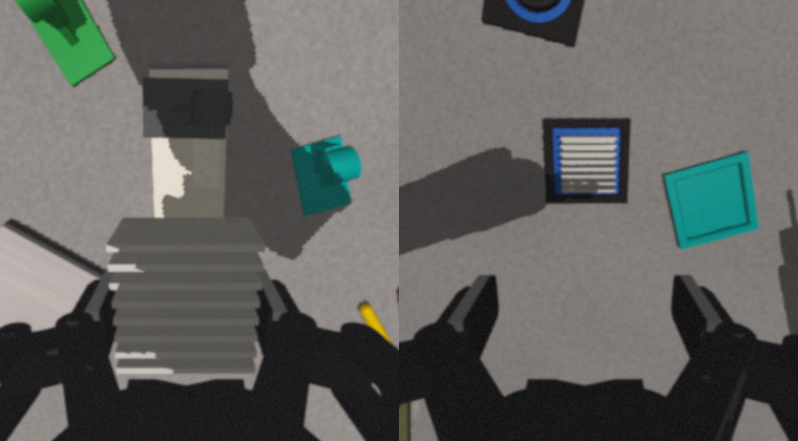

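```bash
python3 - <<'E'
from h import *
go(.54,.216,.26,1.571); ctrl.hold(.1)
p,im=snap("wrist","w7"); H,S,V=cv2.split(cv2.cvtColor(im,cv2.COLOR_BGR2HSV))
uv=proj(p,[[.597,.216,.02]])[0]; print(uv, V[int(uv[1]),int(uv[0])])
for t in (110,120,130,140,150):
  for c in blobs((V>t)&(S<50),800):
    r=rect(cast(p,c,.02))
    if np.linalg.norm(r[0]-[.597,.216])<.04: print(t,[np.round(v,4) for v in r])
go(.38,.305,.20,1.89); snap("wrist","w8"); print(ctrl.get_time())
a,b=[cv2.imread(f'pics/w{i}.png')[:,100:480] for i in (7,8)]
cv2.imwrite('pics/w78.png',cv2.resize(np.hstack([a,b]),None,fx=1.05,fy=1.05))
E
```

```text
[274.99802825 127.00596363] 174
140 [array([0.5911, 0.2099]), np.float64(110.9087), np.float64(109.9437), np.float64(1.3447)]
150 [array([0.5912, 0.2104]), np.float64(108.9903), np.float64(108.8684), np.float64(1.3418)]
32.7
```

View pics/w78.png

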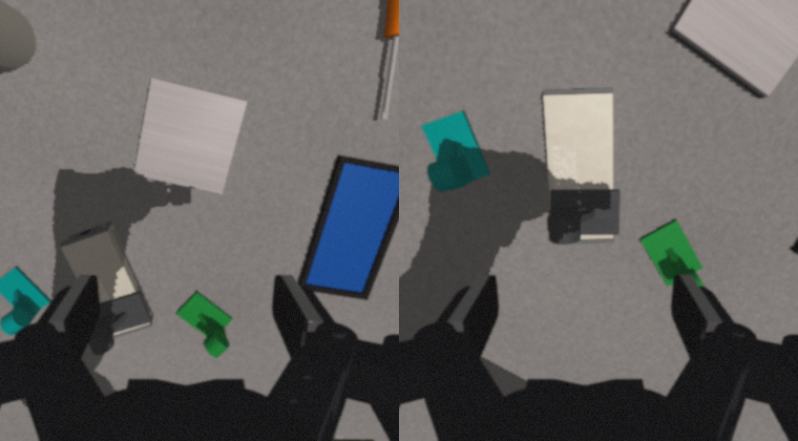

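```bash
python3 - <<'E'
from h import *
f=lambda x,y:[(x-399)/1.05+100,y/1.05]
p=campose("wrist")
d=cast(p,[f(543,94),f(612,93)],.03); print("drv far end",d.round(4),np.linalg.norm(d[0]-d[1]))
ft=cast(p,[f(552,190),f(619,190),f(619,235)],.037); print("foot",ft.round(4),np.linalg.norm(ft[0]-ft[1]))
print("foot c", ((ft[0]+ft[2])/2).round(4), "driver c", (d.mean(0)[:2]-.075*np.array([np.cos(.33),np.sin(.33)])).round(4))
c=(np.array([.370,.303])+((ft[0]+ft[2])/2)[:2])/2
a0=.32-np.pi/2; e=c-.018*np.array([np.cos(a0),np.sin(a0)])
print("eye",e); assert np.linalg.norm(e-[.364,.3195])<.005
th=pick(e[0],e[1],.058,.32,.05,60,up=.16)
print("th",th); snap("wrist","w9")
E
```

```text
drv far end [[0.4618 0.3698 0.03  ]
 [0.4821 0.3105 0.03  ]] 0.06264489023136713
foot [[0.3806 0.3367 0.037 ]
 [0.4008 0.275  0.037 ]
 [0.3571 0.2591 0.037 ]] 0.06488286243108678
foot c [0.3689 0.2979 0.037 ] driver c [0.401  0.3158]
eye [0.3637809  0.31753062]
picked width 0.021730391897168282 -> 0.02137318387048266 F [-0.23  0.33 -2.78] t 37.025
th 0.32
```

View pics/w9.png

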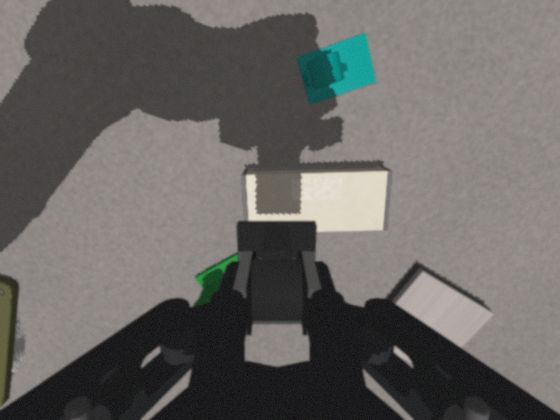

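```bash
python3 - <<'E'
from h import *
pc=np.array([.592,.211]); th=-.228; a=th-np.pi/2; ux=np.array([np.cos(a),np.sin(a)])
e=pc-.018*ux; P=lambda xy,z:[xy[0],xy[1],z]
ctrl.move_to(P(e,.19),q(th)); ctrl.move_straight(P(e,.062))
print(ctrl.move_straight(P(e,.043),feed=.03,force_limit=4),"z err",ctrl.get_position()[2]-.048)
jaws.set_gripper(.048); ctrl.hold(.2); ctrl.move_straight(P(e,.10),feed=.08); ctrl.move_straight(P(e,.16)); 
b=e-.0*ux; ctrl.move_straight(P(e,.24)); ctrl.move_straight(P(e+.06*(-ux)*0,.24)) if False else None
snap("wrist","w10"); s=snap("scene","s10")
a,b=cv2.imread('pics/w10.png')[:,90:480],s[1][180:400,200:460]
b=cv2.resize(b,(390,330)); b=cv2.copyMakeBorder(b,0,90,0,0,cv2.BORDER_CONSTANT)
cv2.imwrite('pics/ws10.png',np.hstack([a,b])); print(ctrl.get_time(),ctrl.get_position())
E
```

```text
True z err 8.953941370611063e-05
42.275 [0.5949984  0.22833302 0.23829865]
```

View pics/ws10.png

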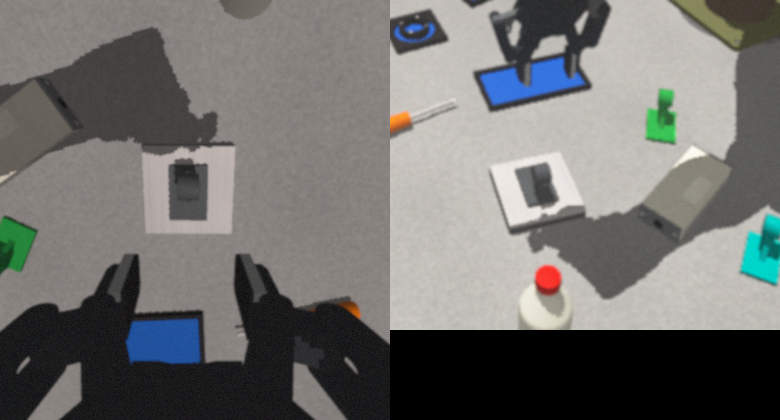

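```bash
python3 - <<'E'
from h import *
pc=np.array([.592,.211]); th=-.228; a=th-np.pi/2; ux=np.array([np.cos(a),np.sin(a)])
P=lambda xy,z:[xy[0],xy[1],z]; e=pc-.018*ux; t=pc+.026*ux
jaws.set_gripper(0.)
f0=np.array(ctrl.get_wrist_force())
for n,xy,z in(("eye",e,.082),("toe",t,.027)):
    ctrl.move_straight(P(xy,.14)); ctrl.move_straight(P(xy,z+.012))
    h=ctrl.move_straight(P(xy,z-.005),feed=.02,force_limit=10)
    z1=ctrl.get_position()[2]; ctrl.hold(.4)
    print(n,h,"z-err",round(z1-z,5),round(ctrl.get_position()[2]-z,5),"dF",np.round(np.array(ctrl.get_wrist_force())-f0,2),"M",np.round(ctrl.get_torque(),2))
    ctrl.move_straight(P(xy,z+.02),feed=.06); ctrl.move_straight(P(xy,.16))
print(ctrl.get_time())
jaws.set_gripper(.08)
ctrl.move_straight(P(e,.24)); snap("wrist","w11")
# driver re-measured from here on: go over it
go(.385,.305,.22,1.90); p,im=snap("wrist","w12")
H,S,V=cv2.split(cv2.cvtColor(im,cv2.COLOR_BGR2HSV))
uv=proj(p,[[.407,.317,.03]])[0]; print(uv,im[int(uv[1]),int(uv[0])])
cv2.imwrite('pics/w1112.png',cv2.resize(np.hstack([cv2.imread('pics/w11.png')[:,90:480],im[:,90:480]]),None,fx=1.02,fy=1.02)); print(ctrl.get_time())
E
```

```text
eye True z-err 3e-05 6e-05 dF [-1.5  -0.21  6.86] M [-0.02  0.23 -0.02]
toe True z-err 0.00013 0.00014 dF [-2.53  0.42  5.79] M [-0.05  0.12 -0.  ]
49.8417
[272.09407188 161.09067401] [173 190 199]
52.3917
```

View pics/w1112.png

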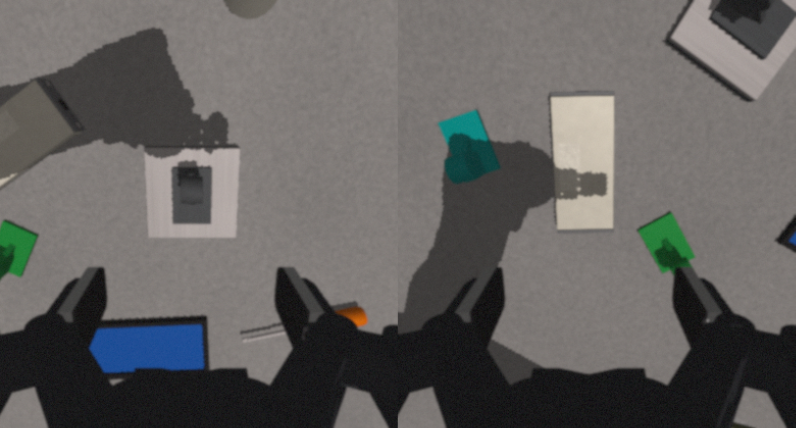

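```bash
python3 - <<'E'
from h import *
p=campose("wrist"); f=lambda x,y:[(x-398)/1.02+90,y/1.02]
r=cast(p,[f(551,95),f(614,95),f(613,229),f(558,229)],.03); c,w,h,a=rect(r); print(c,w,h,a)
assert abs(w-150)<8 and abs(h-64)<6 and abs(a-.33)<.05
pick(c[0],c[1],.007,a+np.pi/2,.084,60)
snap("wrist","w13")
place(.4717,-.0047,.011,np.pi/2-.173,.082)
go(.44,-.0047,.27,1.398); snap("wrist","w14"); snap("scene","s14")
ctrl.move_straight([.44,0,.33])
snap("top","t14"); print(ctrl.get_time())
a,b=cv2.imread('pics/w14.png')[:,90:480],cv2.imread('pics/s14.png')[100:400,130:480]
b=cv2.copyMakeBorder(cv2.resize(b,(390,334)),0,86,0,0,cv2.BORDER_CONSTANT)
cv2.imwrite('pics/ws14.png',np.hstack([a,b]))
E
```

```text
[0.40556717 0.31600131] 143.37649536132812 62.66938400268555 0.3459158634615202
picked width 0.06244422681334778 -> 0.06266241614274637 F [-0.44 -0.53 -4.53] t 56.325
placed hit True z err 0.0004942371222801493 t 60.9167
62.15
```

View pics/ws14.png

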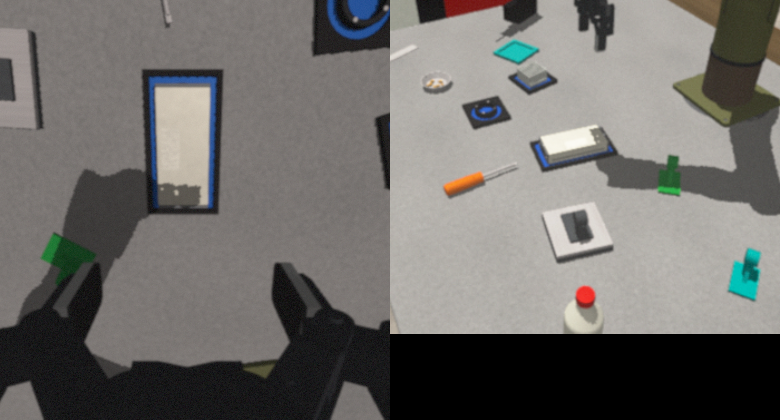

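```bash
python3 - <<'E'
from h import *
go(.44,-.0047,.27,1.398); p,im=snap("wrist","w15"); V=im.min(2); H,S,_=cv2.split(cv2.cvtColor(im,cv2.COLOR_BGR2HSV))
f=lambda x,y:[x+90,y]
c,w,h,a=rect(cast(p,[f(155,86),f(211,86),f(209,209),f(157,209)],.034)); print("driver",c,w,h,a)
b=max(blobs((((H>100)&(H<128)&(S>120))|(V>110)).astype(np.uint8)*(np.hypot(*(np.indices(V.shape)-np.array([145,272])[:,None,None]))<90),500),key=len)
print("nest",rect(cast(p,b,.01)))
ctrl.move_straight([.44,0,.35]); ctrl.hold(.3); print(ctrl.get_time())
cv2.imwrite("pics/w15c.png",cv2.resize(im[50:230,210:340],None,fx=3,fy=3,interpolation=cv2.INTER_CUBIC))
E
```

```text
driver [ 0.46639267 -0.00581956] 147.9051055908203 67.06604766845703 -0.1742114816558604
nest (array([ 0.45366864, -0.03365174]), 229.4107666015625, 170.03765869140625, np.float64(-0.25183157531314637))
63.5333
```

View pics/w15c.png

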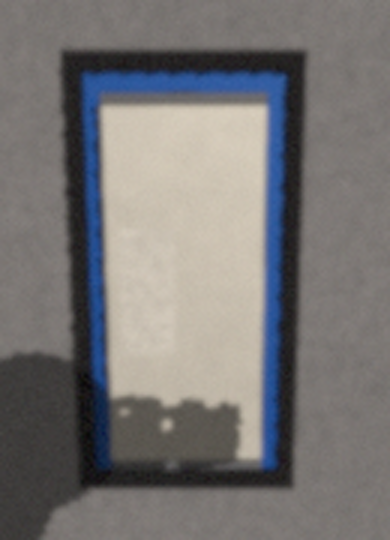

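```bash
python3 - <<'E'
from h import *
go(.40,.10,.20,1.571-.173-.0); 
p,im=snap("wrist","w16"); s=snap("scene","s16")[1]
uv=proj(p,[[.47,-.005,.02]])[0].astype(int); print(uv,ctrl.get_time())
k=proj(campose("scene"),[[.47,-.005,.02]])[0].astype(int)
A=cv2.resize(s[k[1]-45:k[1]+45,k[0]-60:k[0]+60],None,fx=6,fy=6,interpolation=cv2.INTER_CUBIC)
cv2.imwrite("pics/s16c.png",A)
E
```

```text
[367 100] 64.4
```

View pics/s16c.png

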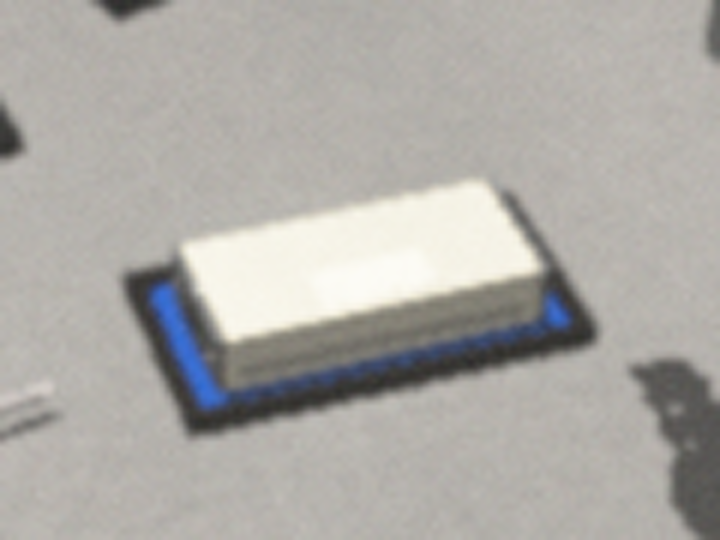

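```bash
python3 -c "
from h import *
ctrl.hold(.3); print(order.sign_off(), ctrl.get_time())"
```

```text
the job is handed in; nothing more can be done
the job is handed in; nothing more can be done
```

I took the pile apart and handed the job in at about 65 s of the 128 s allowed. The bezel ring, heat sink and driver box are each in their own nest, and the bracket stands on its foot in the middle of the plate.

- **Placing:** Each part touched down within 0.5 mm of its expected height, and the pictures show each one sitting inside its place.
- **Bracket:** It stands within about 2 mm of the plate's centre as measured in the picture. After letting go, I pressed on the eye and then on the toe with shut fingertips, at about 6–7 N. Contact heights were within 0.15 mm of nominal and did not give, so it does not rock.
- **Driver:** One close-up suggested it sat about 4–5 mm off-centre along its length and made me suspect a tilt. The scene camera then showed blue floor at both ends and equal side heights, so I judged it flat.
- **Readings that disagreed:**
  - The top camera put the plate about 8 mm from where the wrist camera did. I used the wrist value because its measured size matched the plate's 110 mm.
  - The driver measured 143 mm long before I picked it up, against the 150 mm given. That probably explains the offset.
  - My attempt to measure the driver nest by mask in the last check failed, so I went by the picture instead.
- **Bystanders:** I did not touch the screwdriver, the bottle or the look-alikes.

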